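# Walk the heavy date box home against the ledge

## Task

Creep the heavy walnut date box away from you, pushing its two near corners in turn with small, gentle shoves, until its far side stands flush against the raised stone ledge over the whole width. Never press on it with more than 22 N, never let it swing more than 20 degrees out of line with the ledge, and keep the cardamom pot standing on its lid; leave the other things on the table where they are.

Things in the scene. Friction and masses are not known exactly. Their poses are not given: they have to be found in the camera images.
- date_box: Closed walnut box with brass hinges, about 2.9 kg: 110 mm deep (x, towards the ledge), 260 wide (y, left), 62 high; smooth lacquered sides, vertical from 10 to 52 mm up; lid 2 mm smaller all round; recessed rubber-soled plinth 70 x 180 mm. Origin: centre of underside. Weight and friction vary a little. Pushed square at the middle of its near side it slides only at over 22 N.
- far_left (a point): Point on the box's far face at its left vertical edge, 30 mm above the table; must come to rest on the ledge's face.
- far_right (a point): Point on the box's far face at its right vertical edge, 30 mm above the table; must come to rest on the ledge's face.
- near_left (a point): Point on the box's near face at its left vertical edge, 36 mm above the table. Pushed forward slowly within 20 mm of this edge the box slides at 9 to 15 N (briefly up to 18 to start) and swings: this end goes forward and the other end comes back by 0.35 to 0.55 as much. Fingers leaned so that the tips lead keep the gripper clear of the lid.
- near_right (a point): Point on the box's near face at its right vertical edge, 36 mm above the table. Pushed forward slowly within 20 mm of this edge the box slides at 9 to 15 N (briefly up to 18 to start) and swings: this end goes forward and the other end comes back by 0.35 to 0.55 as much. Fingers leaned so that the tips lead keep the gripper clear of the lid.
- lid_mid (a point): Centre of the box's flat lid, 62 mm above the table.
- ledge_face (a point): Fixed stone ledge beyond the box, 420 mm long (y), 50 mm deep, 60 mm high, rigid. This point is the middle of its near vertical face, 30 mm above the table; x points away from the box into the stone, y left along the face. The box starts 25 to 55 mm short of it.
- pot_mid (a point): Steel cardamom pot, 50 mm in diameter, 65 mm high, 0.2 kg, standing loose near the middle of the box's lid. The point is on its axis 30 mm above its foot.
- tray: Round silver tray, 216 mm across, 12 mm high, loose on the table to the left of the box; bystander. Origin: centre of underside.
- cups: Grey plastic holder 80 x 160 mm with two glass cups, 113 mm high, loose, long side along the right end of the box; bystander. Origin: centre of underside.
- bowl: White bowl, 100 mm across, 45 mm high, loose, beyond the tray, left of the ledge; bystander. Origin: centre of underside.
- coasters: Stack of cork coasters, 92 mm across, 23 mm high, loose, far right; bystander. Origin: centre of underside.
Things that resemble listed ones, but are neither listed nor needed, are in the scene too. Leave any pink or purple look-alike of the part that bears pot_mid alone.

How it is judged (in metres and radians):
At the end, for the whole second after the job is handed in: Both ends of the box's far face within 3 mm of the ledge's near face and the box's width on the ledge's length (not more than 15 mm past either end), the box flat on the table and at rest, the pot upright on the lid within 45 mm of its centre (x of each of far_left, far_right in the frame of ledge_face above -0.003 m and y of far_left in the frame of ledge_face below 0.225 m and y of far_right in the frame of ledge_face above -0.225 m and angle between date_box's own z axis and vertical below 0.03 rad and horizontal distance between pot_mid and lid_mid below 0.045 m and angle between pot_mid's own z axis and vertical below 0.15 rad and linear speed of date_box below 0.01 m/s); the robot touches nothing.
It fails at once if the robot presses on the date box with more than 22 N (contact force between the arm and date_box above 22 N).
It fails at once if the fingers press on the date box with more than 22 N (contact force between the fingers and date_box above 22 N).
It fails at once if the box swings more than 20 degrees out of line with the ledge (angle between the x axis of date_box and the x axis of ledge_face, either way round above 0.349 rad).
It fails at once if the pot falls over or slides off the middle of the lid (angle between pot_mid's own z axis and vertical above 0.4 rad or horizontal distance between pot_mid and lid_mid above 0.05 m).
It fails at once if another thing on the table is shifted by more than 20 mm (distance of any of tray, cups, bowl, coasters from where it was at the start of the episode above 0.02 m).
It also fails if it takes over 72 s, if anything falls off the work surface, if the arm or the gripper's body presses on something with over 40 N, if the wrist force passes 120 N, or if a joint passes its speed limit or range.

## Robot

A 6-joint arm with a two-finger parallel gripper is mounted at the origin on the work surface. World frame = base frame: x ahead of the robot, y to its left, z up, the work surface at z = 0. Lengths are in mm, angles in rad, forces in N, time in s.
With the tool pointing down it reaches from about 350 to 775 mm from the base axis. Payload 7.3 kg.
Tool frame: the origin (TCP) lies at the very end of the fingers, on their centre line; the grasp point (between the pads) lies 19 mm behind it; x points along the fingers, z is the direction in which the jaws open and shut, and the axes are right-handed (so a half turn about x gives the same grasp; the last joint's range is limited). The gripper opens to 92 mm and grips with 3 to 60 N. Pads are 19 mm wide; open, the fingers measure 130 mm over their backs; the gripper's body (75 mm by 190 mm) begins 47 mm behind the grasp point.
Start: joints at [-1.296, 0.342, 1.524, -0, 1.275, -0.146], TCP at [214.482, -479.213, 199.041] pointing down, gripper open.
Joint ranges: [-2.53, 2.53], [-0.77, 2.02], [0.04, 2.7], [-1, 4.14], [0.28, 2.66], [-3.11, 3.11]. Speed limits (rad/s): [2.57, 2.57, 3.14, 3.14, 3.14, 3.14].

## Interface

Orientations are given as [roll, pitch, yaw] about the fixed x, y, z axes, in that order (R = Rz(yaw) Ry(pitch) Rx(roll)).
In Python, from plant import * gives the robot as it stands.
- The arm moves only by the tool carry_out, never from a script. Its argument "rows" is a list of rows, each a list of 4 numbers: the shift along the world's x, y, z in mm, then the turn about the world's z in degrees. In form: [[x, y, z, twist], ...]. A call has 1 to 20 rows; each row is the pose to reach, as a shift and turn from the pose measured when the call began; what a row does not reach only later rows make up. A row lasts 1/12 s, in which the tool goes at most 41.7 mm and 7.16 degrees, less where a joint would pass 70% of its speed; a pose out of reach is approached as far as the arm can. A call with a gripper value outside its range is refused whole. "hand" is the finger opening in mm, from 0 to 91.8, set as the call begins (left out, the last holds). The fingers move at their own pace and stop on an object; the grip force is fixed at half the most. Time passes only in rows, so rows that repeat a pose let the fingers close. It gives the time, the measured TCP pose, the force and the opening at its end, in the units of the state.
- get_obs(): the state, without advancing time (a new reading comes with each control period).
- capture(name): name is "scene" or "top" or "wrist"; returns the picture (384x512x3 uint8, red, green, blue); there is no depth.
- camera_info(name): a dict with "camera_matrix" (3x3 intrinsics, pixels), "pose" (4x4, takes a point from camera to world coordinates); the wrist camera has in their place "mount" (4x4, takes a point from camera to tool coordinates, whose origin is the TCP and whose axes are the tool frame's). Camera axes: x right, y down, z forward; pixel columns grow to the right and rows downward; lengths in mm; the calibration is good to about 2 mm. A picture is of the moment at which its call begins: read the wrist's pose just before it. camera_info takes no time and is no camera call.
- close_job(): hands the job in, once; it reports no verdict.
The state is a dict: "time": time; "joint_positions": joint angles; "dq": joint speeds; "tau": joint torques, N m; "tool_pos": TCP position; "tcp_rot": TCP orientation; "contact_force": force on the tool from outside, world axes, zero at the start; "moment": the same for the moment, N m; "grip_width": finger opening in mm.
Only numpy, scipy, OpenCV 4.12 (cv2) and the standard library are available. Lean on these libraries where they do the work, as an engineer would, in place of code of your own. Each camera call takes 0.05 s, during which the arm holds its last target. There are 200 camera calls.

## Working session

There is one attempt and no reset: what is moved stays moved. The work goes in short steps, Python scripts to look and compute and a tool call to move; the robot and the scene stay as the last step left them, time stands still between calls to the robot, and variables do not carry over. Pictures are saved under pics/ and viewed, about 8 in all and at most 12, crops included, and the job is handed in when it is done.

Besides the shell and the picture viewer there is one more tool, called after "Request:" as name(argument=value, ...), one argument or row to a line, values as JSON. carry_out: Moves the arm, as the interface text tells. Its arguments: {"type":"object","properties":{"rows":{"type":"array"},"hand":{"type":"number"}},"required":["rows"]}

```bash
mkdir -p pics; python3 - <<'E'
from plant import *
import cv2
for n in ("scene","top"):
    cv2.imwrite(f"pics/{n}0.png",cv2.cvtColor(capture(n),cv2.COLOR_RGB2BGR)); i=camera_info(n); print(n,i["camera_matrix"],i["pose"])
print(get_obs())
E
```

```text
scene [[415.56913114   0.         258.65141058]
 [  0.         415.56913114 190.54869676]
 [  0.           0.           1.        ]] [[-7.91862020e-01  5.23657975e-01 -3.14224231e-01  8.65175881e+02]
 [ 6.10648470e-01  6.85628622e-01 -3.96259813e-01  4.53083963e+02]
 [ 7.93651481e-03 -5.05663642e-01 -8.62694206e-01  1.05967050e+03]
 [ 0.00000000e+00  0.00000000e+00  0.00000000e+00  1.00000000e+00]]
top [[414.44675762   0.         258.23465411]
 [  0.         414.44675762 196.84187281]
 [  0.           0.           1.        ]] [[-2.05727759e-02 -9.87567870e-01  1.55841150e-01  2.95248457e+02]
 [-9.99780964e-01  2.09206245e-02  5.92056906e-04  9.79225833e+00]
 [-3.84499055e-03 -1.55794835e-01 -9.87781952e-01  1.45385672e+03]
 [ 0.00000000e+00  0.00000000e+00  0.00000000e+00  1.00000000e+00]]
{'time': 0.1, 'joint_positions': array([-1.29598332e+00,  3.42670555e-01,  1.52489649e+00, -4.01172962e-05,
        1.27541726e+00, -1.45984752e-01]), 'dq': array([-0.00281251, -0.00209958, -0.00212909,  0.00072186,  0.00101147,
       -0.00150854]), 'tau': array([ 2.15760556e-03, -4.32002449e+01, -2.44695926e+01,  7.19887996e-02,
        5.25960024e-02, -3.52438838e-05]), 'tool_pos': array([ 214.36303105, -478.80748419,  198.41413189]), 'tcp_rot': array([3.02316776, 1.56940414, 1.8731809 ]), 'contact_force': array([-0.36338884,  0.0819467 ,  0.16311465]), 'moment': array([-0.06092078, -0.04799028, -0.02725084]), 'grip_width': 91.85444646457647}
```

View pics/scene0.png

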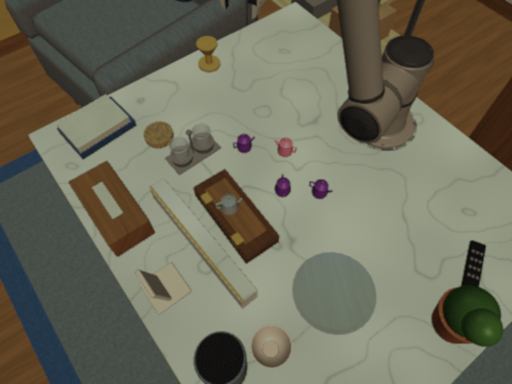

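View pics/top0.png

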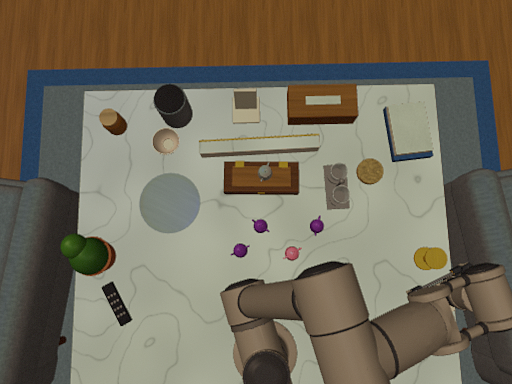

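The date box is at top (261,178), with the grey pot on its lid at (264,172). The ledge is at (260,146), and a look-alike box stands beyond it at (322,103). The purple pots at (261,226), (240,250) and (317,226) and the pink one at (292,254) stand on the table and are not the pot meant. I'll enlarge to confirm and measure.

```bash
cat > h.py <<'E'
from plant import *
import cv2, numpy as np
from scipy.spatial.transform import Rotation as R
def cast(n,uv,z):
    i=camera_info(n); T=np.array(i["pose"]); d=np.c_[np.atleast_2d(uv),np.ones(len(np.atleast_2d(uv)))]@np.linalg.inv(i["camera_matrix"]).T@T[:3,:3].T
    return T[:3,3]+d*((z-T[2,3])/d[:,2])[:,None]
E
python3 - <<'E'
from h import *
im=cv2.imread("pics/top0.png")
c=cv2.resize(im[125:270,190:350],None,fx=5,fy=5,interpolation=cv2.INTER_CUBIC)[:600]
cv2.imwrite("pics/crop.png",c)
hsv=cv2.cvtColor(im,cv2.COLOR_BGR2HSV)
print(hsv[178,235],hsv[190,260],hsv[178,290],hsv[152,300],hsv[145,260],hsv[215,215])
o=get_obs();print(R.from_euler('xyz',o["tcp_rot"]).as_matrix().round(3))
for nm,uv,z in [("pot purple",(261,226),40),("p2",(317,226),40),("p3",(240,250),40),("pink",(292,254),40),("cupsholderUL",(323,166),0),("pot",(264,172),100)]: print(nm,cast("top",uv,z).round())
E
```

```text
[ 16 187 117] [ 14 198  80] [ 16 179 108] [ 32  33 138] [ 34  32 170] [ 35  27 168]
[[-0.     0.913  0.408]
 [ 0.001  0.408 -0.913]
 [-1.     0.    -0.001]]
pot purple [[417.   3.  40.]]
p2 [[ 413. -188.   40.]]
p3 [[337.  76.  40.]]
pink [[320. -99.  40.]]
cupsholderUL [[ 632. -224.    0.]]
pot [[592. -10. 100.]]
```

View pics/crop.png

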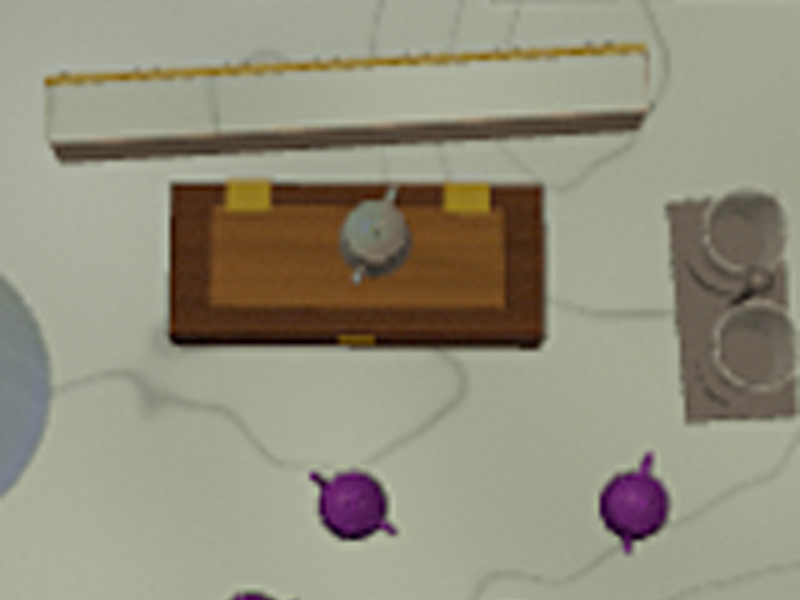

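The crop confirms the grey pot on the walnut box, with two brass hinges on the far side, and only purple pots nearby. In the crop the ledge's near top edge runs from (57,145) to (642,113), and the lid's corners are about (171,185), (543,185), (171,337) and (543,340).

```bash
cat >> h.py <<'E'
def grab(n,f): 
    a=cv2.cvtColor(capture(n),cv2.COLOR_RGB2BGR); cv2.imwrite("pics/"+f,a); return a
def boxmask(im):
    h=cv2.cvtColor(im,cv2.COLOR_BGR2HSV); m=cv2.inRange(h,(0,100,15),(30,255,200))
    m=cv2.morphologyEx(m,cv2.MORPH_OPEN,np.ones((3,3))); return m
E
python3 - <<'E'
from h import *
f=lambda c:(np.array(c)+.5)/5-.5+[190,125]
L=cast("top",f([(57,145),(642,113)]),60); print("ledge",L.round(1), np.degrees(np.arctan2(*(L[0]-L[1])[:2]))*-1, np.linalg.norm(L[0]-L[1]))
L=cast("top",f([(62,160),(638,129)]),0); print("ledgebot",L.round(1))
B=cast("top",f([(171,183),(543,183),(171,335),(543,338)]),62); print("lid",B.round(1),np.linalg.norm(B[0]-B[1]),np.linalg.norm(B[0]-B[2]))
B=cast("top",f([(172,347),(543,349)]),10); print("nearbot",B.round(1))
im=cv2.imread("pics/top0.png"); m=boxmask(im)[158:198,215:305]
ct=max(cv2.findContours(m,0,1)[0],key=cv2.contourArea); print(cv2.minAreaRect(ct), cv2.boundingRect(ct))
# scene view ledge ends & box for cross-check
print("scene ledge top near edge", cast("scene",[(158,183),(255,293)],60).round(1))
print("scene lid", cast("scene",[(194,184),(226,170),(278,238),(246,258)],62).round(1))
E
```

```text
ledge [[ 670.9  205.7   60. ]
 [ 685.  -200.2   60. ]] 1.9873318289002915 406.1500088918928
ledgebot [[ 675.9  210.5    0. ]
 [ 690.  -205.8    0. ]]
lid [[ 641.7  126.8   62. ]
 [ 636.2 -129.6   62. ]
 [ 535.4  127.6   62. ]
 [ 528.  -125.7   62. ]] 256.4184410786656 106.32973715770198
nearbot [[ 535.8  131.3   10. ]
 [ 528.8 -130.5   10. ]]
((45.98601531982422, 19.380727767944336), (74.45093536376953, 32.18642044067383), 0.9093804955482483) (9, 3, 75, 34)
scene ledge top near edge [[ 711.  -197.4   60. ]
 [ 684.8  217.6   60. ]]
scene lid [[ 632.9 -132.1   62. ]
 [ 534.4 -115.9   62. ]
 [ 549.3  139.1   62. ]
 [ 648.6  132.6   62. ]]
```

Ledge face: x ≈ 681 − 0.035·y. The box is 260 × 110 as it should be, and its near face runs from (533,129) to (526,−129), so the gaps are about 33 mm left and 47 mm right. I'll turn the jaws along x, close them, and go in behind the right corner.

Request:
carry_out(
  hand=0,
  rows=[
    [10,15,0,3],
    [30,45,0,9],
    [55,77,0,16],
    [80,110,0,22],
    [104,145,0,28],
    [130,180,0,34],
    [155,215,0,40],
    [180,250,0,46],
    [204,285,0,52],
    [228,318,0,58],
    [245,342,0,63],
    [255,355,0,66],
    [260,362,0,66],
    [260,362,0,66],
    [260,362,0,66],
  ],
)

```text
time: 1.35
tool_pos: [473.9, -117.2, 198.1]
tcp_rot: [3.133, 1.568, 3.134]
contact_force: [-0.4, -1.1, -0.2]
grip_width: 0.5
```

Request:
carry_out(
  rows=[
    [0,0,-10,0],
    [0,0,-35,0],
    [0,0,-65,0],
    [0,0,-95,0],
    [0,0,-125,0],
    [0,0,-150,0],
    [0,0,-165,0],
    [0,0,-172,0],
    [0,0,-173,0],
    [5,0,-173,0],
    [10,0,-173,0],
    [14,0,-173,0],
    [17,0,-173,0],
    [19,0,-173,0],
    [21,0,-173,0],
    [22,0,-173,0],
    [22,0,-173,0],
    [22,0,-173,0],
  ],
)

```text
time: 2.85
tool_pos: [495.8, -117.1, 25.1]
tcp_rot: [3.108, 1.568, 3.109]
contact_force: [0.2, 0.4, 0.5]
grip_width: 0.5
```

```bash
python3 - <<'E'
from h import *
a=grab("top","t1.png");b=grab("scene","s1.png");w=grab("wrist","w1.png")
cv2.imwrite("pics/v1.png",np.hstack([cv2.resize(a[120:280,180:360],(400,356)),cv2.resize(b[130:290,140:320],(400,356))]))
print(get_obs()["contact_force"])
E
```

```text
[-0.34924951  0.75722631 -0.42942581]
```

View pics/v1.png

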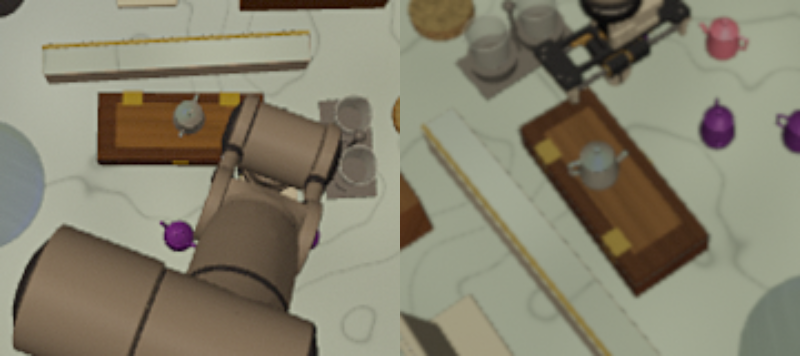

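The fingers stand behind the right corner, with the body's long axis along x and clear of the pot and cups. The scene camera sees the gap unobstructed. I'll creep forward.

Request:
carry_out(
  rows=[
    [2,0,0,0],
    [4,0,0,0],
    [5,0,0,0],
    [6,0,0,0],
    [7,0,0,0],
    [8,0,0,0],
    [9,0,0,0],
    [10,0,0,0],
    [11,0,0,0],
    [12,0,0,0],
    [12.5,0,0,0],
    [13,0,0,0],
    [13.5,0,0,0],
    [14,0,0,0],
  ],
)

```text
time: 4.17
tool_pos: [509.8, -117.1, 25.1]
tcp_rot: [3.099, 1.568, 3.099]
contact_force: [0.0, 0.7, -0.4]
grip_width: 0.4
```

Request:
carry_out(
  rows=[
    [0.7,0,0,0],
    [1.4,0,0,0],
    [2.1,0,0,0],
    [2.8,0,0,0],
    [3.5,0,0,0],
    [4.2,0,0,0],
    [4.9,0,0,0],
    [5.6,0,0,0],
    [6.3,0,0,0],
    [7,0,0,0],
    [7.7,0,0,0],
    [8.4,0,0,0],
  ],
)

```text
time: 5.17
tool_pos: [518.3, -117.1, 25.1]
tcp_rot: [3.103, 1.568, 3.104]
contact_force: [-0.8, -0.4, -0.3]
grip_width: 0.2
```

Request:
carry_out(
  rows=[
    [0.7,0,0,0],
    [1.4,0,0,0],
    [2.1,0,0,0],
    [2.8,0,0,0],
    [3.5,0,0,0],
    [4,0,0,0],
    [4.5,0,0,0],
    [5,0,0,0],
  ],
)

```text
time: 5.83
tool_pos: [520.2, -117.0, 24.7]
tcp_rot: [3.045, 1.562, 3.046]
contact_force: [-12.5, -2.8, 7.7]
grip_width: 0.4
```

```bash
python3 - <<'E'
from h import *
b=grab("scene","s2.png");w=grab("wrist","w2.png");o=get_obs();print(o["tool_pos"],o["contact_force"])
cv2.imwrite("pics/v2.png",np.hstack([cv2.resize(b[140:270,150:280],(400,400),interpolation=cv2.INTER_CUBIC),cv2.resize(w,(400,300))[:,:].copy() if 0 else cv2.copyMakeBorder(cv2.resize(w,(400,300)),0,100,0,0,0)]))
E
```

```text
[ 520.14739847 -116.99224252   24.77039678] [-11.32388755  -1.96455832   6.39578323]
```

View pics/v2.png

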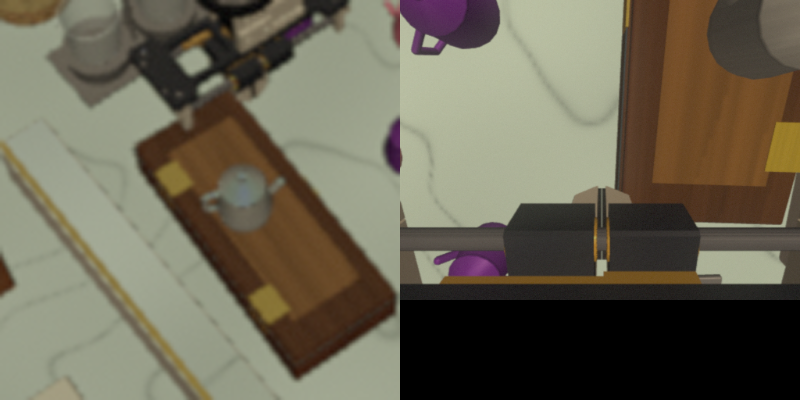

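Contact came at TCP x ≈ 518.5, so the finger half-depth is about 9 mm. The stiffness is about 4.4 N/mm. Images: scene (left) shows the tips at the right near corner around (185,120); wrist shows the closed fingers at the box's near edge. The wrist is clear. I'll build up gently.

Request:
carry_out(
  rows=[
    [2,0,0.4,0],
    [2.8,0,0.4,0],
    [3.2,0,0.4,0],
    [3.6,0,0.4,0],
    [3.9,0,0.4,0],
  ],
)

```text
time: 6.35
tool_pos: [520.5, -117.1, 24.8]
tcp_rot: [3.052, 1.554, 3.053]
contact_force: [-12.8, -4.5, 7.7]
grip_width: 0.5
```

Request:
carry_out(
  rows=[
    [2,0,0.8,0],
    [3,0,1.2,0],
    [3.5,0,1.2,0],
    [3.9,0,1.2,0],
    [4.2,0,1.2,0],
    [4.4,0,1.2,0],
  ],
)

```text
time: 6.85
tool_pos: [521.4, -117.2, 25.5]
tcp_rot: [3.053, 1.547, 3.055]
contact_force: [-10.5, -4.2, 4.1]
grip_width: 0.9
```

Request:
carry_out(
  rows=[
    [2,0,0.3,0],
    [3,0,0.6,0],
    [3.6,0,0.6,0],
    [4.2,0,0.6,0],
    [4.8,0,0.6,0],
    [5.4,0,0.6,0],
    [6,0,0.6,0],
    [6.6,0,0.6,0],
    [7.2,0,0.6,0],
    [7.8,0,0.6,0],
  ],
)

```text
time: 7.68
tool_pos: [525.6, -118.1, 25.6]
tcp_rot: [3.095, 1.54, 3.098]
contact_force: [-12.1, -6.0, 5.1]
grip_width: 0.4
```

Request:
carry_out(
  rows=[
    [2,0.3,0.3,0],
    [3,0.6,0.6,0],
    [3.8,0.6,0.6,0],
    [4.6,0.6,0.6,0],
    [5.4,0.6,0.6,0],
    [6.2,0.6,0.6,0],
    [7,0.6,0.6,0],
    [7.8,0.6,0.6,0],
    [8.6,0.6,0.6,0],
    [9.4,0.6,0.6,0],
    [10.2,0.6,0.6,0],
    [11,0.6,0.6,0],
    [11.8,0.6,0.6,0],
    [12.6,0.6,0.6,0],
    [13.4,0.6,0.6,0],
    [14.2,0.6,0.6,0],
    [15,0.6,0.6,0],
    [15.8,0.6,0.6,0],
    [16.6,0.6,0.6,0],
    [17.4,0.6,0.6,0],
  ],
)

```text
time: 9.35
tool_pos: [539.6, -119.4, 26.0]
tcp_rot: [-3.129, 1.533, -3.126]
contact_force: [-12.6, -9.7, 6.0]
grip_width: 0.3
```

Request:
carry_out(
  rows=[
    [2,-0.3,0.3,0],
    [3,-0.6,0.6,0],
    [3.8,-0.8,0.6,0],
    [4.6,-1,0.6,0],
    [5.4,-1.2,0.6,0],
    [6.2,-1.4,0.6,0],
    [7,-1.6,0.6,0],
    [7.8,-1.8,0.6,0],
    [8.6,-2,0.6,0],
    [9.4,-2.2,0.6,0],
    [10.2,-2.4,0.6,0],
    [11,-2.6,0.6,0],
    [11.8,-2.8,0.6,0],
    [12.6,-3,0.6,0],
    [13.4,-3.2,0.6,0],
    [14.2,-3.4,0.6,0],
    [15,-3.6,0.6,0],
    [15.8,-3.8,0.6,0],
    [16.6,-4,0.6,0],
    [17.4,-4.2,0.6,0],
  ],
)

```text
time: 11.02
tool_pos: [553.8, -123.4, 26.2]
tcp_rot: [3.129, 1.526, 3.133]
contact_force: [-10.6, -1.5, 3.7]
grip_width: 0.4
```

```bash
python3 - <<'E'
from h import *
a=grab("top","t3.png");b=grab("scene","s3.png");o=get_obs();print(o["tool_pos"],o["contact_force"])
cv2.imwrite("pics/v3.png",np.hstack([cv2.resize(b[140:270,150:280],(400,400),interpolation=cv2.INTER_CUBIC),cv2.resize(a[120:220,200:300],(400,400),interpolation=cv2.INTER_CUBIC)]))
E
```

```text
[ 554.06923911 -123.3805758    26.14542685] [-9.38530217 -0.95375351  4.46689838]
```

View pics/v3.png

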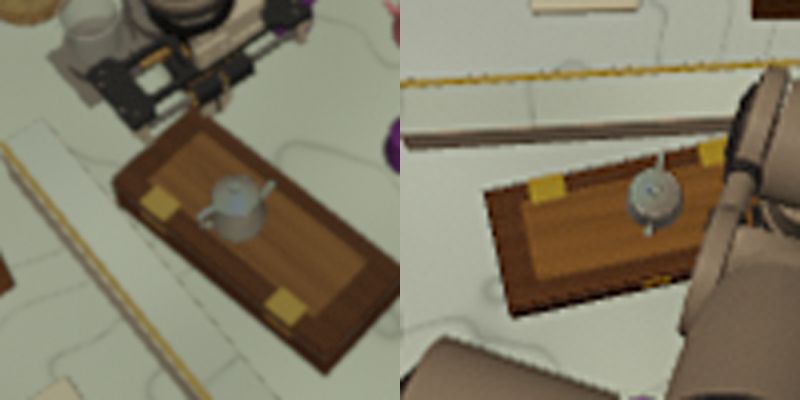

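The box has turned left end back, with the pot still near the middle. Lid left corners are at crop (485,192) and (513,315).

```bash
python3 - <<'E'
from h import *
f=lambda c:(np.array(c)+.5)/4-.5+[200-100,120]
print(cast("top",f([(485,192),(513,317),(700,150)]),62).round(1))
print(cast("scene",np.array([(113,180),(326,373),(398,258)])/400*130+[150,140],62).round(1))
E
```

```text
[[619.3 137.   62. ]
 [510.  113.9  62. ]
 [652.4 -48.8  62. ]]
[[ 674.3 -105.1   62. ]
 [ 633.8  154.8   62. ]
 [ 520.7  109.5   62. ]]
```

The box is at about +10.5° world yaw (8.5° from the ledge). Next is the left corner. I'll retract, lift over the pots and flip the tool half a turn in the air, which turns the accumulated lean the useful way, with tips leading.

Request:
carry_out(
  rows=[
    [-6,0,0,0],
    [-18,0,5,0],
    [-35,0,25,6],
    [-55,4,55,13],
    [-75,14,80,20],
    [-85,30,95,27],
    [-90,50,100,34],
    [-90,72,100,41],
    [-90,95,100,48],
    [-90,118,100,55],
    [-90,140,100,62],
    [-90,160,100,69],
    [-90,178,100,76],
    [-90,193,100,83],
    [-90,205,100,90],
    [-90,214,100,97],
    [-90,220,100,104],
    [-90,224,100,111],
    [-90,226,100,118],
    [-90,226,100,125],
  ],
)

```text
time: 12.78
tool_pos: [464.2, 103.2, 126.2]
tcp_rot: [-3.128, 1.526, -0.937]
contact_force: [0.2, -0.6, 0.6]
grip_width: 0.4
```

Request:
carry_out(
  rows=[
    [0,0,-5,7],
    [0,0,-15,14],
    [0,0,-30,21],
    [0,0,-48,28],
    [0,0,-66,35],
    [0,0,-82,42],
    [2,0,-93,49],
    [6,0,-99,55],
    [10,0,-100,55],
    [14,0,-100,55],
    [17,0,-100,55],
    [19,0,-100,55],
    [21,0,-100,55],
    [23,0,-100,55],
    [25,0,-100,55],
    [26,0,-100,55],
    [27,0,-100,55],
    [28,0,-100,55],
    [29,0,-100,55],
    [30,0,-100,55],
  ],
)

```text
time: 14.45
tool_pos: [494.2, 103.2, 26.2]
tcp_rot: [-3.128, 1.526, 0.023]
contact_force: [0.2, -0.5, 0.1]
grip_width: 0.1
```

```bash
python3 - <<'E'
from h import *
o=get_obs();print(o["joint_positions"],R.from_euler('xyz',o["tcp_rot"]).as_matrix().round(3))
E
```

```text
[ 5.50186241e-02  4.97547316e-01  1.83670075e+00 -2.04611352e-03
  7.62695324e-01 -3.09506548e+00] [[ 0.045  0.01  -0.999]
 [ 0.001 -1.    -0.01 ]
 [-0.999 -0.001 -0.045]]
```

Request:
carry_out(
  rows=[
    [1,0,0,-3],
    [2,0,0,-6],
    [3,0,0,-8],
    [3.7,0,0,-8],
    [4.4,0,0,-8],
    [5.1,0,0,-8],
    [5.8,0,0,-8],
    [6.5,0,0,-8],
    [7.2,0,0,-8],
    [7.9,0,0,-8],
  ],
)

```text
time: 15.28
tool_pos: [502.2, 103.2, 26.2]
tcp_rot: [-3.127, 1.526, -0.115]
contact_force: [0.7, -0.3, -0.3]
grip_width: 0.2
```

Request:
carry_out(
  rows=[
    [0.7,0,0,0],
    [1.4,0,0,0],
    [2.1,0,0,0],
    [2.7,0,0.2,0],
    [3.3,0.1,0.4,0],
    [3.8,0.2,0.6,0],
  ],
)

```text
time: 15.78
tool_pos: [506.0, 103.4, 26.9]
tcp_rot: [-3.127, 1.526, -0.115]
contact_force: [-0.3, 0.1, -0.9]
grip_width: 0.4
```

Request:
carry_out(
  rows=[
    [0.7,0,0,0],
    [1.4,0,0,0],
    [2.1,0,0,0],
    [2.8,0.1,0.2,0],
    [3.4,0.2,0.4,0],
    [3.9,0.3,0.6,0],
  ],
)

```text
time: 16.28
tool_pos: [510.0, 103.7, 27.5]
tcp_rot: [-3.128, 1.526, -0.116]
contact_force: [0.2, 0.0, 0.1]
grip_width: 0.7
```

Request:
carry_out(
  rows=[
    [0.7,0,0,0],
    [1.4,0,0,0],
    [2.1,0,0,0],
    [2.8,0.1,0,0],
    [3.4,0.2,0.2,0],
    [3.9,0.3,0.3,0],
  ],
)

```text
time: 16.78
tool_pos: [512.0, 103.9, 27.2]
tcp_rot: [3.135, 1.53, -0.136]
contact_force: [-7.1, -0.8, 1.0]
grip_width: 0.5
```

```bash
python3 - <<'E'
from h import *
w=grab("wrist","w4.png");b=grab("scene","s4.png");o=get_obs();print(o["tool_pos"],o["contact_force"])
cv2.imwrite("pics/v4.png",np.hstack([cv2.resize(b[140:270,160:290],(400,400),interpolation=cv2.INTER_CUBIC),cv2.copyMakeBorder(cv2.resize(w,(400,300)),0,100,0,0,0)]))
E
```

```text
[511.96580587 103.90936836  27.1300153 ] [-6.17934447 -0.18656763  1.05288979]
```

View pics/v4.png

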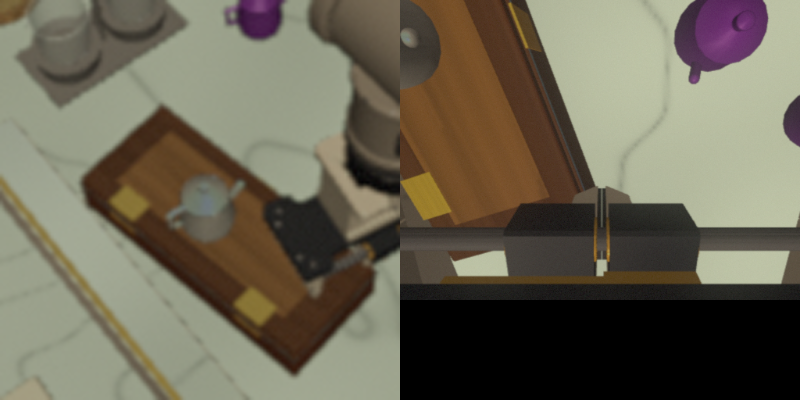

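Contact at x ≈ 511, body clear of the pot. I'll push the left end now.

Request:
carry_out(
  rows=[
    [1.5,0.2,0,0],
    [2.5,0.4,0.2,0],
    [3.2,0.6,0.3,0],
    [3.9,0.9,0.3,0],
    [4.6,1.2,0.3,0],
    [5.3,1.4,0.3,0],
    [6.1,1.7,0.3,0],
    [6.9,2,0.3,0],
    [7.7,2.3,0.3,0],
    [8.5,2.6,0.3,0],
    [9.3,2.9,0.3,0],
    [10.1,3.2,0.3,0],
    [10.9,3.5,0.3,0],
    [11.7,3.8,0.3,0],
    [12.5,4.1,0.3,0],
    [13.3,4.4,0.3,0],
    [14.1,4.7,0.3,0],
    [14.9,5,0.3,0],
    [15.7,5.3,0.3,0],
    [16.5,5.6,0.3,0],
  ],
)

```text
time: 18.55
tool_pos: [524.6, 110.0, 26.7]
tcp_rot: [3.108, 1.538, -0.162]
contact_force: [-12.3, 2.6, 7.0]
grip_width: 0.4
```

Request:
carry_out(
  rows=[
    [2,0.2,0.5,0],
    [3,0.4,0.9,0],
    [3.8,0.6,0.9,0],
    [4.6,0.8,0.9,0],
    [5.4,1,0.9,0],
    [6.2,1.2,0.9,0],
    [7.1,1.4,0.9,0],
    [8,1.6,0.9,0],
    [8.9,1.9,0.9,0],
    [9.8,2.2,0.9,0],
    [10.7,2.4,0.9,0],
    [11.6,2.6,0.9,0],
    [12.5,2.9,0.9,0],
    [13.4,3.2,0.9,0],
    [14.3,3.4,0.9,0],
    [15.2,3.6,0.9,0],
    [16.1,3.8,0.9,0],
    [17,4,0.9,0],
    [17.9,4.2,0.9,0],
    [18.8,4.4,0.9,0],
  ],
)

```text
time: 20.22
tool_pos: [539.6, 115.4, 26.9]
tcp_rot: [3.089, 1.546, -0.182]
contact_force: [-11.9, 4.0, 5.6]
grip_width: 0.1
```

Request:
carry_out(
  rows=[
    [2,0.2,0.5,0],
    [3,0.4,0.9,0],
    [3.8,0.6,0.9,0],
    [4.6,0.8,0.9,0],
    [5.4,0.9,0.9,0],
    [6.2,1,0.9,0],
    [7,1.1,0.9,0],
    [7.8,1.2,0.9,0],
    [8.6,1.3,0.9,0],
    [9.4,1.4,0.9,0],
    [10.2,1.5,0.9,0],
    [11,1.6,0.9,0],
    [11.8,1.7,0.9,0],
    [12.6,1.8,0.9,0],
    [13.4,1.9,0.9,0],
    [14.2,2,0.9,0],
  ],
)

```text
time: 21.55
tool_pos: [550.2, 118.4, 27.2]
tcp_rot: [3.067, 1.553, -0.203]
contact_force: [-11.4, 5.1, 6.5]
grip_width: 0.2
```

```bash
python3 - <<'E'
from h import *
b=grab("scene","s5.png");a=grab("top","t5.png");o=get_obs();print(o["tool_pos"],o["contact_force"])
cv2.imwrite("pics/v5.png",np.hstack([cv2.resize(b[140:270,160:290],(400,400),interpolation=cv2.INTER_CUBIC),cv2.resize(a[120:220,200:300],(400,400),interpolation=cv2.INTER_CUBIC)]))
E
```

```text
[550.36172807 118.42980313  27.21326295] [-10.9506455    3.56232894   5.87521989]
```

View pics/v5.png

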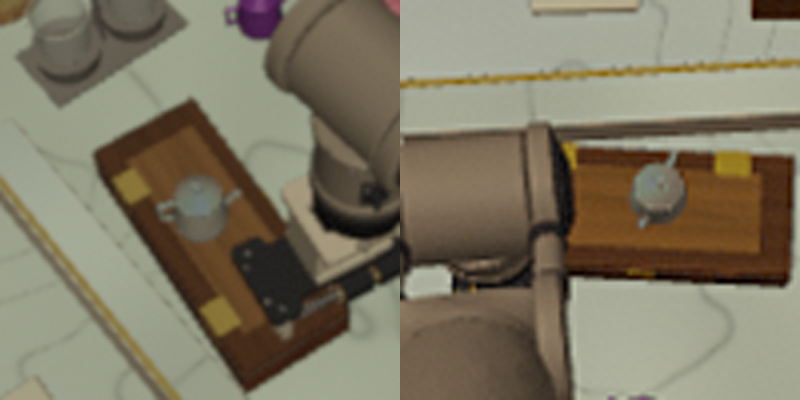

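```bash
cat >> h.py <<'E'
def vedges(im,cols,v0,v1,ch="s",sign=1):
    # sub-pixel row of strongest change per column (saturation up = wood begins; value down = ledge lip)
    h=cv2.GaussianBlur(cv2.cvtColor(im,cv2.COLOR_BGR2HSV),(3,3),0)[:,:,1 if ch=="s" else 2].astype(float)*sign
    P=[]
    for u in cols:
        d=np.diff(h[v0:v1,u]); k=int(d.argmax())
        if 0<k<len(d)-1 and d[k]>8:
            a,b,c=d[k-1:k+2]; P.append((u,v0+k+.5+.5*(a-c)/(a-2*b+c+1e-9)))
    P=np.array(P); q=np.polyfit(P[:,0],P[:,1],1)
    for _ in range(3):
        r=P[:,1]-np.polyval(q,P[:,0]); P=P[abs(r)<max(.4,1.5*r.std())]; q=np.polyfit(P[:,0],P[:,1],1)
    return q,len(P),(P[:,1]-np.polyval(q,P[:,0])).std()
def line(q,u,z): # world line x=m*y+c
    W=cast("top",[(x,np.polyval(q,x)) for x in u],z); return np.polyfit(W[:,1],W[:,0],1)
E
python3 - <<'E'
from h import *
t0=cv2.imread("pics/top0.png"); t5=cv2.imread("pics/t5.png")
q=vedges(t0,range(205,315),143,160,"v",-1); L=line(q[0],(205,315),60); print("ledge",q,L)
q=vedges(t0,range(226,298),157,170); B=line(q[0],(226,298),62); print("box0",q,B)
for y in (128,-128): print("gap0",y,np.polyval(L,y)-np.polyval(B,y)-2)
q=vedges(t5,range(245,296),152,168); B=line(q[0],(245,296),62); print("box5",q,B)
for y in (128,-128): print("gap5",y,np.polyval(L,y)-np.polyval(B,y)-2)
E
```

```text
ledge (array([-5.56833282e-02,  1.64472524e+02]), 110, np.float64(0.13060971191674497)) [-3.57146314e-02  6.79434885e+02]
box0 (array([4.66393220e-03, 1.60235933e+02]), 63, np.float64(0.18726121335103854)) [2.63140592e-02 6.38114308e+02]
gap0 128 31.380904939027573
gap0 -128 47.260249729691054
box5 (array([3.87231907e-02, 1.47138101e+02]), 43, np.float64(0.1276912309030851)) [6.14215859e-02 6.53088042e+02]
gap5 128 11.913407904335827
gap5 -128 36.78027953165838
```

Gaps are now 12 mm left and 37 mm right. I'll take the left on about 9 mm further.

Request:
carry_out(
  rows=[
    [2,0.2,0.5,0],
    [3,0.4,0.9,0],
    [3.8,0.6,0.9,0],
    [4.6,0.8,0.9,0],
    [5.4,0.9,0.9,0],
    [6.2,1,0.9,0],
    [7,1.1,0.9,0],
    [7.8,1.2,0.9,0],
    [8.5,1.3,0.9,0],
    [9.2,1.4,0.9,0],
    [9.9,1.5,0.9,0],
    [10.6,1.6,0.9,0],
    [11.3,1.7,0.9,0],
    [11.9,1.7,0.9,0],
    [12.3,1.7,0.9,0],
  ],
)

```text
time: 22.9
tool_pos: [559.1, 121.1, 27.5]
tcp_rot: [3.02, 1.56, -0.25]
contact_force: [-10.1, 3.6, 5.7]
grip_width: 0.2
```

Request:
carry_out(
  rows=[
    [-6,0,0,0],
    [-18,0,5,-7],
    [-32,0,25,-14],
    [-46,-4,55,-21],
    [-54,-14,80,-28],
    [-56,-30,95,-35],
    [-56,-50,100,-42],
    [-56,-72,100,-49],
    [-56,-95,100,-56],
    [-56,-118,100,-63],
    [-56,-140,100,-70],
    [-56,-160,100,-77],
    [-56,-178,100,-84],
    [-56,-193,100,-91],
    [-56,-206,100,-98],
    [-56,-216,100,-105],
    [-56,-223,100,-112],
    [-56,-227,100,-119],
    [-56,-229,100,-126],
    [-56,-229,100,-133],
  ],
)

```text
time: 24.57
tool_pos: [503.6, -108.8, 127.6]
tcp_rot: [-3.106, 1.561, -2.42]
contact_force: [-0.2, -0.1, -0.3]
grip_width: 0.0
```

```bash
cat >> h.py <<'E'
L=np.array([-3.57146314e-02,6.79434885e+02])
def gaps(t,u0,u1,v0=148,v1=172):
    q=vedges(t,range(u0,u1),v0,v1); B=line(q[0],(u0,u1),62)
    print("box",B,q[1:],"gaps L,R",[round(np.polyval(L,y)-np.polyval(B,y)-2,1) for y in (128,-128)])
E
python3 - <<'E'
from h import *
t=grab("top","t6.png"); gaps(t,226,270); gaps(t,226,255)
o=get_obs();print(o["tool_pos"],o["joint_positions"][5])
E
```

```text
box [1.53813749e-01 6.54961854e+02] (28, np.float64(0.13453346951539621)) gaps L,R [np.float64(-1.8), np.float64(46.7)]
box [1.45647857e-01 6.55818061e+02] (17, np.float64(0.14407650397115704)) gaps L,R [np.float64(-1.6), np.float64(44.8)]
[ 503.62382228 -108.5356832   127.62359603] -1.029050987425886
```

Request:
carry_out(
  rows=[
    [0,0,-5,-7],
    [0,0,-15,-14],
    [0,0,-30,-21],
    [0,0,-48,-28],
    [0,0,-66,-35],
    [0,0,-82,-37],
    [0,0,-93,-37],
    [2,0,-99,-37],
    [4,0,-100,-37],
    [5,0,-100,-37],
    [6,0,-100,-37],
    [6.7,0,-100,-37],
    [7.4,0,-100,-37],
    [8.1,0,-100,-37],
    [8.8,0,-100,-37],
    [9.5,0,-100,-37],
    [10.2,0,-100,-37],
    [10.9,0,-100,-37],
    [11.6,0,-100,-37],
    [12.3,0,-100,-37],
  ],
)

```text
time: 26.28
tool_pos: [516.0, -108.5, 27.6]
tcp_rot: [-3.129, 1.561, -3.097]
contact_force: [0.3, 0.6, -0.0]
grip_width: 0.8
```

Request:
carry_out(
  rows=[
    [0.8,0,0,0],
    [1.6,0,0,0],
    [2.4,0,0,0],
    [3.1,0,0,0],
    [3.7,0,0,0],
    [4.2,0,0.2,0],
    [4.6,0,0.3,0],
  ],
)

```text
time: 26.87
tool_pos: [520.6, -108.5, 27.9]
tcp_rot: [-3.126, 1.561, -3.093]
contact_force: [0.5, -0.2, -0.2]
grip_width: 0.5
```

Request:
carry_out(
  rows=[
    [0.8,0,0,0],
    [1.6,0,0,0],
    [2.3,0,0,0],
    [3,0,0,0],
    [3.5,0,0.2,0],
    [4,0,0.3,0],
  ],
)

```text
time: 27.37
tool_pos: [524.7, -108.5, 28.2]
tcp_rot: [-3.127, 1.561, -3.095]
contact_force: [-0.6, -0.3, 0.5]
grip_width: 0.7
```

Request:
carry_out(
  rows=[
    [0.8,0,0,0],
    [1.6,0,0,0],
    [2.3,0,0,0],
    [3,0,0,0],
    [3.5,0,0.2,0],
    [4,0,0.3,0],
  ],
)

```text
time: 27.87
tool_pos: [528.2, -108.5, 28.4]
tcp_rot: [3.132, 1.56, -3.119]
contact_force: [-2.2, -0.8, 0.6]
grip_width: 0.3
```

Request:
carry_out(
  rows=[
    [1.2,0,0,0],
    [2,-0.2,0.2,0],
    [2.7,-0.5,0.4,0],
    [3.4,-0.8,0.6,0],
    [4.1,-1.1,0.6,0],
    [4.9,-1.4,0.6,0],
    [5.7,-1.7,0.6,0],
    [6.5,-2,0.6,0],
    [7.4,-2.3,0.6,0],
    [8.3,-2.6,0.6,0],
    [9.2,-2.9,0.6,0],
    [10.1,-3.2,0.6,0],
    [11,-3.5,0.6,0],
    [11.9,-3.8,0.6,0],
    [12.8,-4.1,0.6,0],
    [13.7,-4.4,0.6,0],
    [14.6,-4.7,0.6,0],
    [15.5,-5,0.6,0],
    [16.4,-5.3,0.6,0],
    [17.3,-5.6,0.6,0],
  ],
)

```text
time: 29.53
tool_pos: [542.4, -113.9, 28.4]
tcp_rot: [3.069, 1.553, 3.102]
contact_force: [-9.9, -0.2, 4.9]
grip_width: 0.1
```

Request:
carry_out(
  rows=[
    [1.8,-0.2,0.2,0],
    [2.8,-0.5,0.6,0],
    [3.7,-0.8,0.6,0],
    [4.6,-1.1,0.6,0],
    [5.5,-1.3,0.6,0],
    [6.4,-1.5,0.6,0],
    [7.3,-1.7,0.6,0],
    [8.2,-1.9,0.6,0],
    [9.1,-2.1,0.6,0],
    [10,-2.3,0.6,0],
    [10.9,-2.5,0.6,0],
    [11.8,-2.7,0.6,0],
    [12.7,-2.9,0.6,0],
    [13.6,-3.1,0.6,0],
    [14.5,-3.3,0.6,0],
    [15.4,-3.5,0.6,0],
    [16.3,-3.7,0.6,0],
    [17.2,-3.9,0.6,0],
    [18.1,-4.1,0.6,0],
    [19,-4.3,0.6,0],
  ],
)

```text
time: 31.2
tool_pos: [558.1, -118.6, 28.6]
tcp_rot: [3.081, 1.546, 3.114]
contact_force: [-10.8, -4.4, 5.4]
grip_width: 0.6
```

```bash
python3 - <<'E'
from h import *
t=grab("top","t7.png"); grab("scene","s7.png"); gaps(t,226,270); gaps(t,226,255)
o=get_obs();print(o["tool_pos"],o["contact_force"])
E
```

```text
box [-7.38629427e-02  6.60689741e+02] (33, np.float64(0.167381796977202)) gaps L,R [np.float64(21.6), np.float64(11.9)]
box [-6.62635568e-02  6.60089695e+02] (21, np.float64(0.14179961159442378)) gaps L,R [np.float64(21.3), np.float64(13.4)]
[ 558.35314022 -118.66721042   28.57871689] [-10.87107143  -3.70372724   5.35843962]
```

Right gap is about 12.5 mm, left about 21 mm. By tool position, flush is at TCP x ≈ 570.5 on the right and ≈ 561.5 on the left, which agrees with the ledge's slope. I'll carry the right end nearly home.

Request:
carry_out(
  rows=[
    [1.8,-0.2,0.2,0],
    [2.8,-0.5,0.6,0],
    [3.7,-0.7,0.6,0],
    [4.6,-0.9,0.6,0],
    [5.5,-1.1,0.6,0],
    [6.4,-1.3,0.6,0],
    [7.3,-1.5,0.6,0],
    [8.2,-1.7,0.6,0],
    [9.1,-1.9,0.6,0],
    [10,-2.1,0.6,0],
    [10.9,-2.2,0.6,0],
    [11.7,-2.3,0.6,0],
    [12.4,-2.4,0.6,0],
    [13,-2.5,0.6,0],
    [13.4,-2.5,0.6,0],
  ],
)

```text
time: 32.55
tool_pos: [567.5, -121.2, 28.6]
tcp_rot: [3.067, 1.537, 3.101]
contact_force: [-15.5, -2.6, 7.5]
grip_width: 0.6
```

The force has risen, so the right end is touching the ledge at about 567.5. I'll go straight to the left corner with no flip, lifting only clear of the pot.

Request:
carry_out(
  rows=[
    [-6,0,0,0],
    [-22,5,12,0],
    [-40,20,38,0],
    [-50,48,60,0],
    [-54,84,66,0],
    [-54,122,66,0],
    [-54,158,66,0],
    [-54,188,62,0],
    [-52,210,45,0],
    [-48,220,22,0],
    [-43,221,6,0],
    [-40,221,0,0],
    [-38,221,0,0],
    [-36.5,221,0,0],
    [-35.3,221,0,0],
    [-34.2,221,0,0],
    [-33.2,221,0,0],
    [-32.4,221,0,0],
    [-31.6,221,0,0],
    [-30.8,221,0,0],
  ],
)

```text
time: 34.22
tool_pos: [536.3, 99.6, 28.8]
tcp_rot: [3.071, 1.536, 3.104]
contact_force: [-3.2, -0.8, 1.0]
grip_width: 0.6
```

```bash
python3 - <<'E'
from h import *
t=grab("top","t8.png"); s=grab("scene","s8.png"); gaps(t,255,296); gaps(t,265,296)
o=get_obs();print(o["tool_pos"],o["contact_force"],o["joint_positions"][5])
cv2.imwrite("pics/v8.png",np.hstack([cv2.resize(s[140:270,160:290],(400,400),interpolation=cv2.INTER_CUBIC),cv2.resize(t[120:220,200:300],(400,400),interpolation=cv2.INTER_CUBIC)]))
E
```

```text
box [-1.59714006e-01  6.64351150e+02] (24, np.float64(0.17531528011105524)) gaps L,R [np.float64(29.0), np.float64(-2.8)]
box [-1.55751819e-01  6.65231122e+02] (20, np.float64(0.35052588163174775)) gaps L,R [np.float64(27.6), np.float64(-3.2)]
[536.25040768  99.66951588  28.66514757] [-2.4302477  -0.46661224  3.45440149] 0.006099260235519125
```

View pics/v8.png

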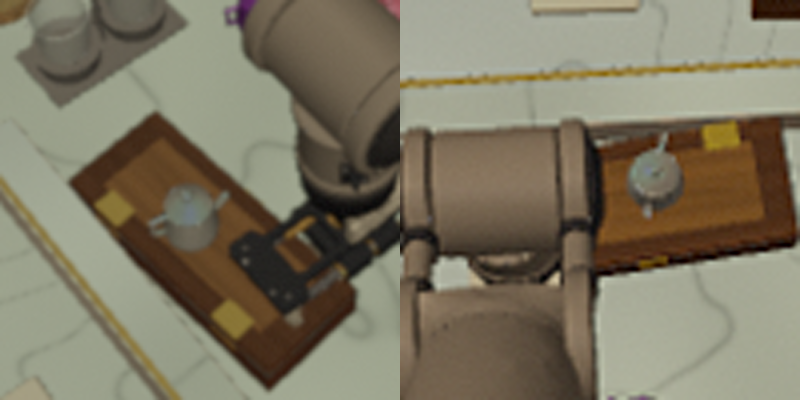

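Request:
carry_out(
  rows=[
    [-3,-5,0,0],
    [-3,-13,0,0],
    [-1,-13,0,0],
    [1,-13,0,0],
    [2.2,-13,0.3,0],
    [3.2,-12.9,0.5,0],
    [4.1,-12.8,0.6,0],
    [5,-12.6,0.6,0],
    [5.8,-12.4,0.6,0],
    [6.6,-12.2,0.6,0],
    [7.4,-11.9,0.6,0],
    [8.3,-11.6,0.6,0],
    [9.2,-11.3,0.6,0],
    [10.1,-11,0.6,0],
    [11,-10.7,0.6,0],
    [12,-10.4,0.6,0],
    [13,-10.1,0.6,0],
    [14,-9.8,0.6,0],
  ],
)

```text
time: 35.82
tool_pos: [545.4, 90.4, 28.5]
tcp_rot: [3.078, 1.526, 3.112]
contact_force: [-14.3, -0.3, 7.5]
grip_width: 0.7
```

Request:
carry_out(
  rows=[
    [2,0.1,0.6,0],
    [3,0.3,1.2,0],
    [4,0.6,1.2,0],
    [5,0.9,1.2,0],
    [6,1.2,1.2,0],
    [7,1.5,1.2,0],
    [8,1.7,1.2,0],
    [9,1.9,1.2,0],
    [10,2.1,1.2,0],
    [11,2.3,1.2,0],
    [12,2.5,1.2,0],
    [13,2.7,1.2,0],
    [13.8,2.9,1.2,0],
    [14.6,3.1,1.2,0],
    [15.3,3.3,1.2,0],
    [15.9,3.5,1.2,0],
  ],
)

```text
time: 37.15
tool_pos: [555.7, 95.2, 29.0]
tcp_rot: [3.065, 1.514, 3.099]
contact_force: [-16.6, 3.3, 9.5]
grip_width: 0.4
```

```bash
python3 - <<'E'
from h import *
t=grab("top","t9.png"); s=grab("scene","s9.png"); gaps(t,255,296); gaps(t,265,296)
o=get_obs();print(o["tool_pos"],o["contact_force"],R.from_euler('xyz',o["tcp_rot"]).as_matrix()[:,0].round(3))
E
```

```text
box [-7.21819114e-03  6.68180979e+02] (28, np.float64(0.13552323087675922)) gaps L,R [np.float64(5.6), np.float64(12.9)]
box [1.78865478e-03 6.68911444e+02] (19, np.float64(0.1348937554472469)) gaps L,R [np.float64(3.7), np.float64(13.3)]
[555.88374346  95.22966961  29.0048949 ] [-15.70797376   3.58381422   9.84145659] [-0.057  0.003 -0.998]
```

Left gap is about 5 mm, right about 13 mm, and the force is up to 19 N because the tool leans backwards. I'll go to the right corner and flip on the way, so the tips lead again, pushing closer to the edge for lower force.

Request:
carry_out(
  rows=[
    [-6,0,0,0],
    [-22,0,10,-7],
    [-40,-4,35,-14],
    [-54,-16,65,-21],
    [-62,-34,85,-28],
    [-64,-56,90,-35],
    [-64,-78,90,-42],
    [-64,-100,90,-49],
    [-64,-122,90,-56],
    [-64,-142,90,-63],
    [-64,-160,90,-70],
    [-64,-176,90,-77],
    [-64,-189,90,-84],
    [-64,-200,90,-91],
    [-64,-207,90,-98],
    [-60,-212,85,-105],
    [-55,-214,75,-112],
    [-50,-214,65,-119],
    [-45,-214,55,-126],
    [-40,-214,45,-133],
  ],
)

```text
time: 38.92
tool_pos: [516.7, -119.0, 73.8]
tcp_rot: [3.038, 1.513, 0.745]
contact_force: [0.4, 0.5, 0.1]
grip_width: 0.5
```

```bash
python3 - <<'E'
from h import *
t=grab("top","t10.png"); gaps(t,226,262,145); gaps(t,226,275,145)
o=get_obs();print(o["tool_pos"],o["joint_positions"][5])
E
```

```text
box [2.93386261e-02 6.67832706e+02] (23, np.float64(0.14707180927688865)) gaps L,R [np.float64(1.3), np.float64(17.9)]
box [1.53976011e-02 6.68471951e+02] (36, np.float64(0.19339079002676)) gaps L,R [np.float64(2.4), np.float64(15.5)]
[ 516.24080623 -118.47199046   71.94969685] 1.8575377620239253
```

Request:
carry_out(
  rows=[
    [4,0,-10,-7],
    [8,0,-22,-14],
    [13,0,-34,-21],
    [18,0,-41,-28],
    [22,0,-43,-35],
    [25,0,-43,-37],
    [28,0,-43,-37],
    [30,0,-43,-37],
    [31.2,0,-43,-37],
    [32.2,0,-43,-37],
    [33,0,-43,-37],
    [33.8,0,-43,-37],
    [34.6,0,-43,-37],
    [35.4,0,-43,-37],
    [36.2,0,-43,-37],
  ],
)

```text
time: 40.22
tool_pos: [552.5, -118.5, 29.0]
tcp_rot: [3.081, 1.514, 0.135]
contact_force: [0.4, 1.0, 0.1]
grip_width: 0.4
```

Request:
carry_out(
  rows=[
    [0.9,0,0,0],
    [1.8,0,0,0],
    [2.6,0,0,0],
    [3.4,0,0.2,0],
    [4.1,-0.1,0.3,0],
  ],
)

```text
time: 40.63
tool_pos: [556.7, -118.6, 29.3]
tcp_rot: [3.081, 1.514, 0.135]
contact_force: [-0.0, 0.1, 0.5]
grip_width: 0.3
```

Request:
carry_out(
  rows=[
    [0.9,0,0,0],
    [1.8,0,0,0],
    [2.6,0,0.2,0],
    [3.4,-0.1,0.4,0],
    [4.1,-0.3,0.5,0],
    [4.8,-0.5,0.6,0],
    [5.4,-0.7,0.6,0],
  ],
)

```text
time: 41.22
tool_pos: [559.5, -118.7, 29.1]
tcp_rot: [3.126, 1.52, 0.18]
contact_force: [-7.8, 0.4, 2.8]
grip_width: 0.2
```

Request:
carry_out(
  rows=[
    [1.5,-0.2,0.3,0],
    [2.5,-0.5,0.8,0],
    [3.4,-0.8,0.8,0],
    [4.3,-1,0.8,0],
    [5.2,-1.2,0.8,0],
    [6.1,-1.4,0.8,0],
    [7,-1.6,0.8,0],
    [7.9,-1.8,0.8,0],
    [8.8,-2,0.8,0],
    [9.7,-2.2,0.8,0],
    [10.5,-2.4,0.8,0],
    [11.1,-2.5,0.8,0],
  ],
)

```text
time: 42.22
tool_pos: [568.0, -121.2, 29.2]
tcp_rot: [-3.123, 1.525, 0.215]
contact_force: [-8.7, -1.5, 2.1]
grip_width: 0.3
```

```bash
python3 - <<'E'
from h import *
t=grab("top","t11.png"); gaps(t,226,262,145); gaps(t,226,275,145)
o=get_obs();print(o["tool_pos"],o["contact_force"],o["joint_positions"][5])
E
```

```text
box [-4.65459733e-02  6.70315948e+02] (24, np.float64(0.16509299159670612)) gaps L,R [np.float64(8.5), np.float64(5.7)]
box [-5.66491434e-02  6.70912451e+02] (31, np.float64(0.1730504046192207)) gaps L,R [np.float64(9.2), np.float64(3.8)]
[ 568.16777781 -121.27548626   29.18571486] [-7.45154143 -1.96593398  1.86686439] 2.5687775396419945
```

Request:
carry_out(
  rows=[
    [1.5,-0.2,0.3,0],
    [2.3,-0.3,0.6,0],
    [3.1,-0.5,0.6,0],
    [3.9,-0.7,0.6,0],
    [4.6,-0.8,0.6,0],
    [5.2,-0.9,0.6,0],
    [5.6,-1,0.6,0],
  ],
)

```text
time: 42.85
tool_pos: [571.3, -122.2, 29.2]
tcp_rot: [-3.08, 1.53, 0.258]
contact_force: [-8.6, -1.8, 2.0]
grip_width: 0.8
```

Request:
carry_out(
  rows=[
    [-6,0,0,0],
    [-22,5,12,0],
    [-38,20,38,0],
    [-46,48,60,-1],
    [-48,84,66,-2],
    [-48,122,66,-3],
    [-48,160,66,-4],
    [-48,192,62,-5],
    [-46,216,45,-5],
    [-40,228,22,-5],
    [-33,230,6,-5],
    [-28,230,0,-5],
    [-25,230,0,-5],
    [-23,230,0,-5],
    [-21.6,230,0,-5],
    [-20.6,230,0,-5],
    [-19.7,230,0,-5],
    [-18.8,230,0,-5],
    [-17.9,230,0,-5],
    [-17,230,0,-5],
  ],
)

```text
time: 44.52
tool_pos: [553.2, 107.5, 29.4]
tcp_rot: [-3.078, 1.532, 0.172]
contact_force: [-6.7, -1.6, 6.7]
grip_width: 0.6
```

```bash
python3 - <<'E'
from h import *
t=grab("top","t12.png"); gaps(t,255,296,145); gaps(t,265,296,145)
o=get_obs();print(o["tool_pos"],o["contact_force"],o["joint_positions"][5])
E
```

```text
box [-8.47647088e-02  6.72149685e+02] (28, np.float64(0.1853823619455896)) gaps L,R [np.float64(11.6), np.float64(-1.0)]
box [-6.49017295e-02  6.74028545e+02] (23, np.float64(0.16522173345991786)) gaps L,R [np.float64(7.1), np.float64(-0.3)]
[553.16456185 107.56291958  29.3830002 ] [-5.97559064 -1.41521358  5.71302632] 3.0821078015163725
```

Request:
carry_out(
  rows=[
    [0.5,0,0.5,3],
    [1.5,0.1,0.8,6],
    [2.4,0.3,0.8,6],
    [3.3,0.5,0.8,6],
    [4.2,0.7,0.8,6],
    [5.1,0.9,0.8,6],
    [6,1.1,0.8,6],
    [6.9,1.3,0.8,6],
    [7.8,1.5,0.8,6],
    [8.7,1.7,0.8,6],
    [9.6,1.9,0.8,6],
    [10.3,2.1,0.8,6],
  ],
)

```text
time: 45.57
tool_pos: [559.0, 109.9, 29.6]
tcp_rot: [-2.994, 1.541, 0.362]
contact_force: [-13.9, 0.4, 9.0]
grip_width: 0.7
```

```bash
python3 - <<'E'
from h import *
t=grab("top","t13.png"); gaps(t,255,296,145); gaps(t,265,296,145)
o=get_obs();print(o["tool_pos"],o["contact_force"],o["joint_positions"][5])
E
```

```text
box [-3.66396746e-02  6.73559203e+02] (28, np.float64(0.21142076549253083)) gaps L,R [np.float64(4.0), np.float64(3.8)]
box [-2.07911640e-02  6.75287263e+02] (21, np.float64(0.2284815433534382)) gaps L,R [np.float64(0.2), np.float64(4.1)]
[559.17264215 110.00256128  29.61585554] [-14.36957529   0.59567906   7.3635311 ] 2.9747655047637234
```

Request:
carry_out(
  rows=[
    [1.5,0.1,0.5,0],
    [2.7,0.2,1,0],
    [3.6,0.4,1.2,0],
    [4.4,0.6,1.2,0],
    [5.1,0.8,1.2,0],
    [5.6,0.9,1.2,0],
  ],
)

```text
time: 46.12
tool_pos: [560.8, 111.0, 29.8]
tcp_rot: [-2.866, 1.549, 0.489]
contact_force: [-11.3, 0.4, 4.5]
grip_width: 0.3
```

Request:
carry_out(
  rows=[
    [1.5,0.1,0.3,0],
    [2.5,0.2,0.6,0],
    [3.2,0.3,0.6,0],
    [3.8,0.4,0.6,0],
    [4.3,0.5,0.6,0],
    [4.7,0.6,0.6,0],
  ],
)

```text
time: 46.62
tool_pos: [561.5, 111.5, 29.8]
tcp_rot: [-2.628, 1.556, 0.728]
contact_force: [-12.3, -0.7, 6.6]
grip_width: 0.3
```

Request:
carry_out(
  rows=[
    [-6,0,0,0],
    [-20,-5,12,0],
    [-32,-20,38,0],
    [-38,-48,60,0],
    [-38,-84,66,0],
    [-38,-122,66,0],
    [-38,-160,66,0],
    [-36,-192,62,0],
    [-30,-216,45,0],
    [-22,-228,22,0],
    [-14,-230,6,0],
    [-9,-230,0,0],
    [-6,-230,0,0],
    [-4,-230,0,0],
    [-2.5,-230,0,0],
    [-1.5,-230,0,0],
    [-0.5,-230,0,0],
  ],
)

```text
time: 48.03
tool_pos: [561.5, -118.2, 30.9]
tcp_rot: [-2.722, 1.555, 0.634]
contact_force: [-0.3, 0.3, -0.8]
grip_width: 0.3
```

```bash
python3 - <<'E'
from h import *
t=grab("top","t14.png"); s=grab("scene","s14.png"); gaps(t,226,255,145); gaps(t,226,270,145)
o=get_obs();print(o["tool_pos"],o["contact_force"],o["joint_positions"][5],R.from_euler('xyz',o["tcp_rot"]).as_matrix().round(3))
cv2.imwrite("pics/v14.png",np.hstack([cv2.resize(s[150:270,160:280],(400,400),interpolation=cv2.INTER_CUBIC),cv2.resize(t[130:200,210:280],(400,400),interpolation=cv2.INTER_CUBIC)]))
E
```

```text
box [-8.02661237e-03  6.74549384e+02] (29, np.float64(0.225067827310318)) gaps L,R [np.float64(-0.7), np.float64(6.4)]
box [-6.47507154e-03  6.74419356e+02] (37, np.float64(0.21450504772892523)) gaps L,R [np.float64(-0.7), np.float64(6.8)]
[ 561.38294352 -118.34718426   30.52444409] [ 0.47037693 -0.13895942 -0.28268134] 2.5679876024065544 [[ 0.012  0.213 -0.977]
 [ 0.009 -0.977 -0.213]
 [-1.    -0.007 -0.014]]
```

View pics/v14.png

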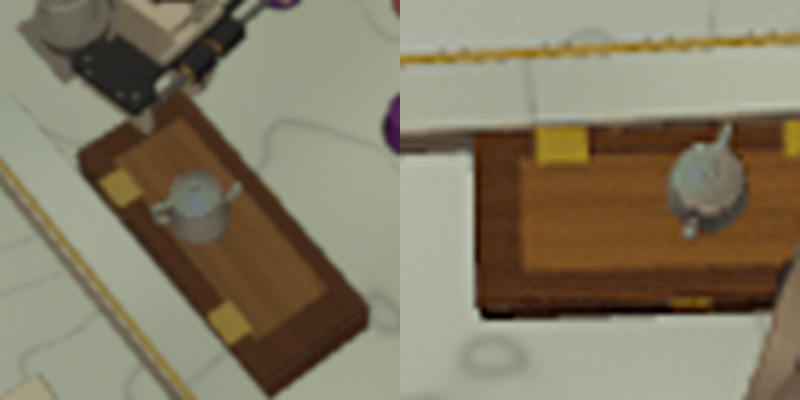

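The left end is practically touching, and the right gap is about 6 mm. I'll push the right end.

Request:
carry_out(
  rows=[
    [0.9,0,0,0],
    [1.8,0,0,0],
    [2.6,0,0,0],
    [3.4,0,0.1,0],
    [4.1,0,0.3,0],
    [4.8,-0.1,0.5,0],
    [5.4,-0.2,0.6,0],
  ],
)

```text
time: 48.72
tool_pos: [564.1, -118.1, 30.4]
tcp_rot: [-2.308, 1.558, 1.048]
contact_force: [-8.6, -0.3, 2.5]
grip_width: 0.6
```

Request:
carry_out(
  rows=[
    [1.5,-0.2,0.3,0],
    [2.5,-0.4,0.7,0],
    [3.3,-0.6,0.7,0],
    [4.1,-0.8,0.7,0],
    [4.9,-1,0.7,0],
    [5.6,-1.1,0.7,0],
    [6.1,-1.2,0.7,0],
  ],
)

```text
time: 49.3
tool_pos: [567.5, -119.2, 30.4]
tcp_rot: [-1.791, 1.559, 1.565]
contact_force: [-9.2, -1.3, 3.2]
grip_width: 0.3
```

```bash
python3 - <<'E'
from h import *
t=grab("top","t15.png"); gaps(t,226,255,145); gaps(t,226,270,145)
o=get_obs();print(o["tool_pos"],o["contact_force"])
E
```

```text
box [-2.13322848e-02  6.75115832e+02] (29, np.float64(0.22155921352031663)) gaps L,R [np.float64(0.5), np.float64(4.2)]
box [-2.48201643e-02  6.75401047e+02] (36, np.float64(0.20515210733990913)) gaps L,R [np.float64(0.6), np.float64(3.4)]
[ 567.55863354 -119.26838429   30.37820026] [-9.04213502 -1.28744299  2.86767724]
```

Request:
carry_out(
  rows=[
    [1.5,-0.1,0.3,0],
    [2.3,-0.2,0.6,0],
    [2.9,-0.3,0.6,0],
    [3.4,-0.4,0.6,0],
    [3.9,-0.5,0.6,0],
    [4.3,-0.6,0.6,0],
  ],
)

```text
time: 49.85
tool_pos: [569.1, -119.7, 30.4]
tcp_rot: [-1.341, 1.557, 2.015]
contact_force: [-8.9, -0.3, 3.4]
grip_width: 0.4
```

Request:
carry_out(
  rows=[
    [1.5,-0.1,0.3,0],
    [2.3,-0.2,0.6,0],
    [2.9,-0.3,0.6,0],
    [3.4,-0.4,0.6,0],
    [3.9,-0.5,0.6,0],
  ],
)

```text
time: 50.27
tool_pos: [570.2, -120.1, 30.4]
tcp_rot: [-1.05, 1.553, 2.307]
contact_force: [-8.6, -1.2, 3.8]
grip_width: 0.7
```

```bash
python3 - <<'E'
from h import *
t=grab("top","t16.png"); gaps(t,226,255,145); gaps(t,226,270,145)
o=get_obs();print(o["tool_pos"],o["contact_force"])
E
```

```text
box [-3.14373962e-02  6.75042211e+02] (19, np.float64(0.17112764064271752)) gaps L,R [np.float64(1.8), np.float64(2.9)]
box [-4.02019277e-02  6.75721379e+02] (26, np.float64(0.1473986482906044)) gaps L,R [np.float64(2.3), np.float64(1.1)]
[ 570.30892866 -120.19069594   30.40758175] [-9.67476558 -1.47286668  2.32926518]
```

Request:
carry_out(
  rows=[
    [1.5,-0.1,0.3,0],
    [2.3,-0.2,0.6,0],
    [2.9,-0.3,0.6,0],
    [3.4,-0.4,0.6,0],
    [3.8,-0.5,0.6,0],
    [4.2,-0.6,0.6,0],
  ],
)

```text
time: 50.82
tool_pos: [570.4, -120.3, 30.3]
tcp_rot: [-0.835, 1.545, 2.522]
contact_force: [-14.4, 0.2, 6.6]
grip_width: 0.3
```

Right touches (stalled at 570.4, force up). Now the left corner again; flush there should be at TCP ≈ 562.

Request:
carry_out(
  rows=[
    [-6,0,0,0],
    [-22,5,12,0],
    [-36,20,38,0],
    [-44,48,60,0],
    [-46,84,66,0],
    [-46,122,66,0],
    [-46,160,66,0],
    [-44,192,62,0],
    [-40,216,45,0],
    [-34,228,22,0],
    [-27,230,6,0],
    [-22,230,0,0],
    [-19.5,230,0,0],
    [-18,230,0,0],
    [-17,230,0,0],
    [-16,230,0,0],
    [-15,230,0,0],
    [-14,230,0,0],
  ],
)

```text
time: 52.32
tool_pos: [556.7, 109.4, 31.0]
tcp_rot: [-0.855, 1.546, 2.501]
contact_force: [-1.3, 0.1, 1.2]
grip_width: 0.5
```

```bash
python3 - <<'E'
from h import *
t=grab("top","t17.png"); gaps(t,255,296,145); gaps(t,265,296,145)
o=get_obs();print(o["tool_pos"],o["contact_force"],o["joint_positions"][5],R.from_euler('xyz',o["tcp_rot"]).as_matrix()[:,0].round(3))
E
```

```text
box [-4.71992298e-02  6.76152518e+02] (36, np.float64(0.1026398159013449)) gaps L,R [np.float64(2.8), np.float64(-0.2)]
box [-4.38780765e-02  6.76430615e+02] (28, np.float64(0.10900442296781336)) gaps L,R [np.float64(2.0), np.float64(-0.0)]
[556.52732202 109.44847213  30.84525339] [-0.84931829  0.54785982  1.17664973] 2.964794980957174 [-0.02   0.015 -1.   ]
```

Request:
carry_out(
  rows=[
    [1,0,0.2,0],
    [1.9,0,0.4,0],
    [2.7,0.1,0.6,0],
    [3.4,0.2,0.7,0],
    [4,0.3,0.7,0],
    [4.6,0.4,0.7,0],
  ],
)

```text
time: 52.87
tool_pos: [557.7, 109.5, 30.9]
tcp_rot: [-0.677, 1.54, 2.68]
contact_force: [-11.1, -1.5, 5.2]
grip_width: 0.2
```

Request:
carry_out(
  rows=[
    [1.5,0.1,0.4,0],
    [2.6,0.2,0.8,0],
    [3.4,0.3,1,0],
    [4.1,0.4,1,0],
    [4.7,0.5,1,0],
  ],
)

```text
time: 53.28
tool_pos: [558.8, 110.0, 31.1]
tcp_rot: [-0.577, 1.532, 2.78]
contact_force: [-10.3, -1.3, 3.5]
grip_width: 0.4
```

```bash
python3 - <<'E'
from h import *
t=grab("top","t18.png"); gaps(t,255,296,145); gaps(t,265,296,145)
o=get_obs();print(o["tool_pos"],o["contact_force"])
E
```

```text
box [-4.04663001e-02  6.76438436e+02] (37, np.float64(0.10511814925617828)) gaps L,R [np.float64(1.6), np.float64(0.4)]
box [-3.90653645e-02  6.76562053e+02] (28, np.float64(0.11231953091569045)) gaps L,R [np.float64(1.3), np.float64(0.4)]
[558.85928707 110.12375276  31.08882971] [-9.73742377 -0.73938011  2.84848353]
```

Request:
carry_out(
  rows=[
    [1.5,0.1,0.4,0],
    [2.6,0.2,0.8,0],
    [3.3,0.3,0.8,0],
    [3.9,0.4,0.8,0],
    [4.3,0.5,0.8,0],
  ],
)

```text
time: 53.75
tool_pos: [559.5, 110.6, 31.2]
tcp_rot: [-0.51, 1.525, 2.847]
contact_force: [-10.4, -0.4, 4.0]
grip_width: 0.7
```

```bash
python3 - <<'E'
from h import *
t=grab("top","t19.png"); gaps(t,255,296,145); gaps(t,265,296,145)
o=get_obs();print(o["tool_pos"],o["contact_force"])
E
```

```text
box [-3.60594683e-02  6.76598143e+02] (36, np.float64(0.10518858310854078)) gaps L,R [np.float64(0.9), np.float64(0.8)]
box [-3.44817198e-02  6.76738877e+02] (27, np.float64(0.11126280969254579)) gaps L,R [np.float64(0.5), np.float64(0.9)]
[559.65090276 110.6153995   31.19840198] [-9.83249407 -1.37447303  3.74875471]
```

Request:
carry_out(
  rows=[
    [1.5,0.1,0.4,0],
    [2.6,0.2,0.8,0],
    [3.3,0.3,0.8,0],
    [3.9,0.4,0.8,0],
    [4.3,0.5,0.8,0],
  ],
)

```text
time: 54.22
tool_pos: [560.4, 111.1, 31.3]
tcp_rot: [-0.461, 1.518, 2.896]
contact_force: [-11.1, -1.3, 4.2]
grip_width: 0.8
```

Request:
carry_out(
  rows=[
    [-6,0,0,0],
    [-20,-5,12,0],
    [-32,-20,38,0],
    [-38,-48,60,0],
    [-38,-84,66,0],
    [-38,-122,66,0],
    [-38,-160,66,0],
    [-36,-192,62,0],
    [-30,-216,45,0],
    [-22,-228,22,0],
    [-13,-230,6,0],
    [-7,-230,0,0],
    [-3,-230,0,0],
    [-0.5,-230,0,0],
    [1,-230,0,0],
    [2,-230,0,0],
    [3,-230,0,0],
    [4,-230,0,0],
  ],
)

```text
time: 55.72
tool_pos: [564.7, -118.7, 32.1]
tcp_rot: [-0.458, 1.519, 2.9]
contact_force: [0.2, -0.6, 1.2]
grip_width: 0.6
```

```bash
python3 - <<'E'
from h import *
t=grab("top","t20.png"); gaps(t,226,255,145); gaps(t,226,270,145)
o=get_obs();print(o["tool_pos"],o["contact_force"])
E
```

```text
box [-2.51225802e-02  6.76274006e+02] (29, np.float64(0.18225047745202255)) gaps L,R [np.float64(-0.2), np.float64(2.5)]
box [-2.60882680e-02  6.76366412e+02] (40, np.float64(0.16012077593948834)) gaps L,R [np.float64(-0.2), np.float64(2.3)]
[ 564.78311504 -118.77558657   31.94509784] [ 1.12858462 -0.01802151 -0.53095673]
```

Left ≈ 0 and right ≈ 2.4 mm. I'll nudge the right end by about 1.5–2 mm.

Request:
carry_out(
  rows=[
    [0.9,0,0,0],
    [1.7,0,0.1,0],
    [2.5,0,0.3,0],
    [3.2,0,0.4,0],
    [3.9,0,0.5,0],
    [4.5,-0.1,0.6,0],
  ],
)

```text
time: 56.27
tool_pos: [567.6, -118.7, 32.1]
tcp_rot: [-0.454, 1.515, 2.904]
contact_force: [-6.9, -0.6, 2.0]
grip_width: 0.4
```

Request:
carry_out(
  rows=[
    [1.3,-0.1,0.2,0],
    [2.2,-0.2,0.5,0],
    [2.9,-0.3,0.6,0],
    [3.4,-0.4,0.6,0],
    [3.8,-0.5,0.6,0],
  ],
)

```text
time: 56.68
tool_pos: [568.8, -119.0, 32.1]
tcp_rot: [-0.446, 1.509, 2.912]
contact_force: [-8.3, -0.2, 2.8]
grip_width: 0.7
```

```bash
python3 - <<'E'
from h import *
t=grab("top","t21.png"); gaps(t,226,255,145); gaps(t,226,270,145)
o=get_obs();print(o["tool_pos"],o["contact_force"])
E
```

```text
box [-3.12097173e-02  6.76521058e+02] (29, np.float64(0.20316497612652137)) gaps L,R [np.float64(0.3), np.float64(1.5)]
box [-3.09241957e-02  6.76510221e+02] (40, np.float64(0.1774004747678566)) gaps L,R [np.float64(0.3), np.float64(1.5)]
[ 568.85718058 -119.02110191   32.10588145] [-8.42420219 -0.53480589  2.19764932]
```

Both ends are within about 1 mm. I'll back off clear of everything and check the whole edge.

Request:
carry_out(
  rows=[
    [-4,0,0,0],
    [-15,0,3,0],
    [-35,0,15,0],
    [-65,0,40,0],
    [-100,-5,75,0],
    [-130,-25,110,0],
    [-155,-55,140,0],
    [-180,-90,160,0],
    [-205,-120,165,0],
    [-230,-150,165,0],
    [-255,-185,165,0],
    [-275,-220,165,0],
    [-285,-250,165,0],
    [-290,-270,165,0],
    [-290,-280,165,0],
    [-290,-280,165,0],
    [-290,-280,165,0],
  ],
)

```text
time: 58.15
tool_pos: [279.0, -398.6, 196.8]
tcp_rot: [-0.46, 1.509, 2.897]
contact_force: [0.1, -0.4, -0.7]
grip_width: 0.3
```

```bash
python3 - <<'E'
from h import *
t=grab("top","t22.png"); s=grab("scene","s22.png"); gaps(t,226,297,145); gaps(t,226,260,145); gaps(t,260,297,145)
q=vedges(t,range(205,222),143,160,"v",-1); Lq=line(q[0],(205,222),60); print("ledge left free part now vs then", np.polyval(Lq,170)-np.polyval(L,170))
o=get_obs();print(o["tool_pos"],o["contact_force"],o["time"])
for n,uv,z in [("pot top",(264,160),127)]: pass
cv2.imwrite("pics/v22.png",np.hstack([cv2.resize(s[140:270,160:290],(400,400),interpolation=cv2.INTER_CUBIC),cv2.resize(t[120:220,210:310],(400,400),interpolation=cv2.INTER_CUBIC)]))
E
```

```text
box [-3.53748487e-02  6.76818785e+02] (68, np.float64(0.14560830403153469)) gaps L,R [np.float64(0.6), np.float64(0.7)]
box [-3.26568558e-02  6.76658208e+02] (34, np.float64(0.170234034466811)) gaps L,R [np.float64(0.4), np.float64(1.2)]
box [-3.84544933e-02  6.76611680e+02] (34, np.float64(0.10842077884901817)) gaps L,R [np.float64(1.2), np.float64(0.5)]
ledge left free part now vs then -0.0022972193157784204
[ 279.48864006 -397.65266082  197.04435635] [-0.1749665  -0.68927787 -0.97313761] 58.25
```

View pics/v22.png

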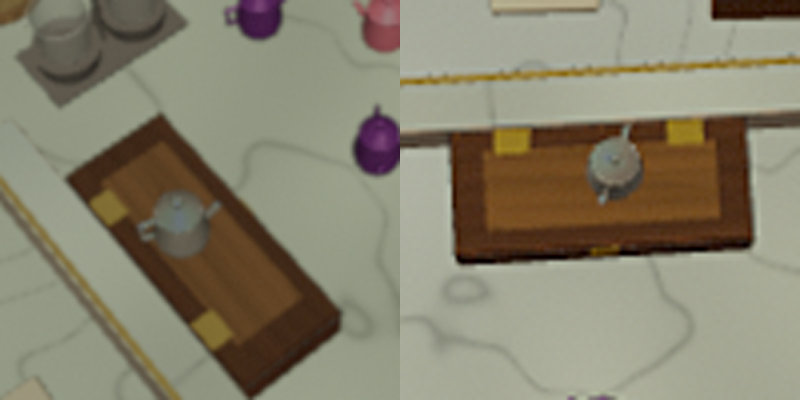

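```bash
python3 - <<'E'
from h import *
for n,v0,v1 in (("top0",183,202),("t22",172,195)):
    t=cv2.imread(f"pics/{n}.png"); q=vedges(t,range(230,294),v0,v1,"s",-1); N=line(q[0],(230,294),10); print(n,q[1:],N,[round(np.polyval(L,y)-110.0*1.002-np.polyval(N,y),1) for y in(128,-128)])
E
```

```text
top0 (64, np.float64(0.04525103309410697)) [2.27713509e-02 5.33931229e+02] [np.float64(27.8), np.float64(42.8)]
t22 (64, np.float64(0.18253345270915472)) [-3.80867716e-02  5.69585289e+02] [np.float64(-0.1), np.float64(-0.7)]
```

The near-edge check disagrees by about 3 mm with the far-edge one, so I'll look at raw profiles.

```bash
python3 - <<'E'
from h import *
for n,us,v0,v1 in (("t22",(212,305,240,256,280),142,160),("top0",(240,280),155,168)):
    h=cv2.cvtColor(cv2.imread(f"pics/{n}.png"),cv2.COLOR_BGR2HSV)
    for u in us: print(n,u,v0,"S",h[v0:v1,u-1:u+2,1].mean(1).astype(int).tolist(),"V",h[v0:v1,u-1:u+2,2].mean(1).astype(int).tolist(),"lip %.1f"%(164.4725-.0556833*u))
# near edge profiles
for n,v0,v1 in (("t22",176,192),("top0",186,200)):
    h=cv2.cvtColor(cv2.imread(f"pics/{n}.png"),cv2.COLOR_BGR2HSV)
    for u in (240,280): print(n,u,v0,"nearS",h[v0:v1,u-1:u+2,1].mean(1).astype(int).tolist(),"V",h[v0:v1,u-1:u+2,2].mean(1).astype(int).tolist())
E
```

```text
t22 212 142 S [23, 29, 29, 28, 29, 29, 29, 29, 29, 28, 50, 77, 76, 82, 98, 25, 23, 23] V [170, 167, 168, 167, 167, 167, 166, 168, 168, 172, 168, 120, 78, 82, 73, 168, 184, 178] lip 152.7
t22 305 142 S [29, 30, 30, 30, 27, 46, 84, 78, 77, 83, 30, 29, 28, 29, 28, 27, 28, 30] V [170, 171, 170, 171, 179, 157, 108, 79, 81, 82, 158, 172, 168, 168, 167, 167, 165, 163] lip 147.5
t22 240 142 S [29, 29, 29, 31, 30, 29, 30, 30, 28, 38, 199, 202, 197, 197, 196, 197, 192, 179] V [165, 164, 165, 166, 165, 165, 165, 167, 171, 119, 133, 151, 149, 149, 151, 151, 120, 104] lip 151.1
t22 256 142 S [29, 30, 30, 30, 29, 29, 29, 28, 37, 123, 175, 183, 179, 183, 189, 189, 162, 142] V [172, 172, 172, 172, 172, 172, 173, 181, 134, 87, 80, 81, 78, 70, 97, 106, 106, 108] lip 150.2
t22 280 142 S [29, 30, 29, 29, 29, 27, 28, 62, 204, 202, 198, 200, 198, 195, 190, 184, 180, 185] V [178, 178, 178, 177, 177, 180, 178, 131, 135, 150, 149, 150, 151, 145, 123, 109, 109, 113] lip 148.9
top0 240 155 S [46, 26, 26, 25, 20, 52, 148, 212, 198, 197, 198, 195, 190] V [112, 162, 170, 166, 169, 158, 148, 144, 146, 146, 148, 147, 116] lip 151.1
top0 280 155 S [28, 28, 28, 27, 28, 24, 94, 218, 204, 198, 196, 203, 194] V [168, 165, 164, 164, 162, 164, 149, 144, 144, 146, 147, 150, 121] lip 148.9
t22 240 176 nearS [180, 180, 183, 174, 179, 179, 181, 153, 248, 62, 28, 26, 28, 27, 27, 28] V [120, 89, 72, 78, 77, 84, 64, 41, 25, 90, 164, 174, 170, 169, 170, 170]
t22 280 176 nearS [177, 183, 169, 190, 182, 143, 255, 34, 29, 30, 31, 29, 30, 29, 29, 30] V [74, 79, 83, 95, 77, 44, 16, 125, 167, 171, 167, 166, 167, 167, 166, 167]
top0 240 186 nearS [178, 176, 190, 168, 182, 191, 162, 255, 36, 28, 26, 27, 28, 28] V [88, 70, 74, 77, 83, 57, 41, 20, 125, 167, 171, 168, 167, 168]
top0 280 186 nearS [179, 175, 174, 175, 175, 195, 158, 227, 61, 32, 31, 31, 32, 30] V [93, 74, 75, 78, 86, 72, 58, 30, 84, 151, 154, 148, 152, 156]
```

```bash
python3 - <<'E'
from h import *
def cross(a,t,v0):
    k=int(np.argmax(a>t)); return v0+k-1+(t-a[k-1])/(a[k]-a[k-1])
for n in ("t22","top0"):
  h=cv2.cvtColor(cv2.imread(f"pics/{n}.png"),cv2.COLOR_BGR2HSV).astype(float)
  for us in (range(226,233),range(243,262),range(266,272),range(286,296)):
    W=[];
    for u in us:
        lip=164.4725-.0556833*u; v0=int(lip)-3
        w=cross(h[v0:v0+22,u,1],128,v0); W.append((u,w,lip))
    W=np.array(W); m=np.median(W[:,1]-W[:,2]); u=W[:,0].mean(); lp=W[:,2].mean()
    a=cast("top",[(u,lp)],60)[0]; b=cast("top",[(u,lp+m)],62)[0]; print(n,us,"px",round(m,2),"gap mm",round(a[0]-b[0]-2,2),"y",round(a[1]))
E
```

```text
t22 range(226, 233) px 0.96 gap mm 1.96 y 109
t22 range(243, 262) px 0.91 gap mm 1.81 y 29
t22 range(266, 272) px 0.91 gap mm 1.8 y -28
t22 range(286, 296) px 0.93 gap mm 1.88 y -105
top0 range(226, 233) px 9.74 gap mm 33.14 y 109
top0 range(243, 262) px 11.24 gap mm 38.46 y 29
top0 range(266, 272) px 12.01 gap mm 41.22 y -28
top0 range(286, 296) px 13.89 gap mm 47.89 y -105
```

```bash
python3 -c "
from plant import *
print(close_job())"
```

```text
the job is handed in; nothing more can be done
None
```

I crept the date box to the ledge with alternating shoves on its right and left near corners and handed the job in at about 58 s. It reported no verdict.

- **Flushness:** in the last images the far side runs parallel to the ledge. One far-edge method puts both ends about 0.6 mm from the face, the other about 1.9 mm. Where the tool stalled against the ledge points to about 1 mm on the right and 1–2 mm on the left.
- **Check that disagreed:** measuring from the box's near edge gave about 3 mm less travel than the far edge did, which would put the gap near 3.5 mm. I trusted the far-edge and contact evidence. All of those are under 3 mm, but the margin is only about 1 mm.
- **Force:** the highest reading I saw was about 19.5 N against the 22 N limit. I read force only at the end of each move, so a brief peak between readings would not show.
- **Swing:** by my measurements it stayed within about 11° of the ledge.
- **Pot and other things:** the pot stands upright near the middle of the lid in the final pictures. I saw no contact with the tray, cups, bowl or coasters, but I did not measure their positions again at the end. The robot finished clear of everything.

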